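Hang a slatwall ledge and stock it

ROBOT

A 6-joint arm with a two-finger parallel gripper is mounted at the origin on a cart in front of the work surface, level with it; the furniture and walls round the work are solid. World frame = base frame: x ahead of the robot, y to its left, z up, the work surface at z = 0. Lengths are in m, angles in rad, forces in N, time in s.
With the tool pointing down it reaches from about 0.375 to 0.975 m from the base axis. Payload 3.8 kg.
Tool frame: the origin (TCP) lies midway between the tips of the shut fingers; the grasp point (between the pads) lies 19 mm behind it; z points along the fingers, y is the line along which they close (so a half turn about z gives the same grasp; the last joint's range is limited). The gripper opens to 88 mm and grips with 3 to 60 N. Pads are 18 mm wide; open, the fingers measure 123 mm over their backs; the gripper's body (75 mm by 187 mm) begins 45 mm behind the grasp point.
Start: joints at [-1.325, 0.264, 1.604, -0, 1.274, -0.037], TCP at [0.188, -0.648, 0.239] pointing down, gripper open.
Joint ranges: [-2.63, 2.63], [-0.94, 2.18], [0.31, 2.57], [-1.31, 4.45], [0, 2.66], [-2.55, 2.55]. Speed limits (rad/s): [2.57, 2.57, 3.14, 3.14, 3.14, 3.14].

INTERFACE

Orientations are given as a unit quaternion [w, x, y, z].
In Python, from workcell import env, optics, sign_off gives the robot as it stands. Calls block until the motion is done:
- env.reach(position, orientation): joint-space move of the TCP to a pose.
- env.move_l(position, attitude=None, v=0.15): straight line of the TCP; attitude=None keeps the orientation; v is the mean speed in m/s.
- env.move_j(angles): joint-space move.
- env.command_gripper(opening, grip_force=None): finger opening in m; grip_force is the grip in N (None keeps the last); returns when the fingers have stopped.
- env.pause(seconds).
- env.solve_ik(position, orientation): joint angles nearest the present ones, or None.
- env.read_state(): the state.
- optics.camera(name): name is "scene" or "top" or "wrist"; returns a dict with "frame" (384x512x3 uint8, blue, green, red), "z_map" (384x512 float32, m along the optical axis (not along the pixel's ray), 0 where there is no reading), "vertical_fov" (degrees; the focal length in pixels is half the picture's height over the tangent of half this angle, whatever the lens; pixels are square), "cx", "cy" (the principal point, pixels), "camera_from_world" (4x4, takes a point from world to camera coordinates). Camera axes: x right, y down, z forward; pixel columns grow to the right and rows downward; lengths in m; the calibration is good to about 2 mm. The wrist camera is an equidistant fisheye: a pixel r from the principal point sees the ray r / f radians off the axis. A picture is of the moment at which its call begins.
A pose or a line that the arm cannot do raises env.MotionError and nothing moves.
- sign_off(): hands the job in; it is judged then, once.
The state is a dict: "time": time; "joint_positions": joint angles; "joint_vel": joint speeds; "joint_torque": joint torques, N m; "position": TCP position; "orientation": TCP orientation; "contact_force": force on the tool from outside, world axes, zero at the start; "ft_torque": the same for the moment, N m; "opening": finger opening in m; "grip_force": force on a finger pad.
Only numpy, scipy, OpenCV 4.12 (cv2) and the standard library are available. Lean on these libraries where they do the work, as an engineer would, in place of code of your own. Each camera call takes 0.05 s, during which the arm holds its last target. There are 200 camera calls.

TASK

Hang the loose steel ledge in the upper groove of the slatwall stand, above the price ticket that has nothing over it: tilt the ledge so that its rear lip goes into the groove, swing it down until it hangs level with the lip caught behind the groove's upper edge, and let go. Then stand the box of chocolates that waits on the counter upright on that ledge. Leave the ledge that already hangs there, its box, the card holder and the chocolate bars as they are.

Things in the scene. Friction and masses are not known exactly. Their poses are not given: they have to be found in the camera images.
- display: Slatwall stand of light oak, fixed: panel 380 mm wide, 279 high, 30 thick, on a 12 mm base plate reaching 60 mm out in front. Origin: on the counter under the middle of the panel's front face (plane x = 0); x points into the panel, away from the robot, y left along it, z up. Two level grooves run over its full width, open from z = 68 to 84 mm and from 168 to 184 mm.
- groove (a point): Middle of the upper groove's lower edge, on the panel's front face, 168 mm up; axes as the stand. The opening is 16 mm high, its edges (aluminium nosed) are 4 mm thick. Behind them the groove is a T: the hollow reaches to x = 22 mm and goes 14 mm above and 8 mm below the opening.
- ticket: Blank white price ticket in a clear holder, fixed, 64 mm wide, clipped in the lower groove where the loose ledge belongs, 90 to 98 mm from the stand's middle on its left or right half (the other half has a like ticket with a ledge over it). Origin: counter level, at the middle of its width, 1 mm in front of the panel's face; axes as the stand.
- ledge: Loose ledge of folded dark steel sheet, 3 mm thick, 60 mm wide, 0.15 to 0.31 kg, standing on the counter. Origin: middle of the bottom edge of its back plate, on the plate's rear face; x points out of its back, z up. Plate 60 mm high. Deck from the plate to x = -104 mm; side flanges reach from the deck down to z = 0 over its whole length: grip across their 60 mm.
- ledge_deck (a point): Middle of the loose ledge's deck surface, at x -52, y 0, z 30 mm of the ledge; axes as the ledge. The deck is 98 mm long between the back plate (which rises 30 mm above it) and the front edge (raised 8 mm above it), 60 mm wide, open at the sides. Hanging, it may droop to the front by up to 3 degrees.
- ledge_lip (a point): Middle of the top edge of the ledge's lip, at x 8.5, y 0, z 77 mm of the ledge; axes as the ledge. A neck (z 57 to 60) runs from the plate's top back to x = 10 and turns up into the lip (x 7 to 10, z 57 to 77 mm). 20 mm high, it cannot enter the groove level, but does freely with the ledge's front raised 40 to 50 degrees. Home, the neck lies on the groove's lower edge, the lip behind its upper.
- choc_box: Loose closed card box of chocolates with a printed pattern, 55 x 86 x 80 mm (x, y, z), 0.08 to 0.15 kg, standing alone on the left part of the counter. Origin: centre of its underside, z up. Grip it across its 55 mm (along its x); on the ledge its 86 mm run along the ledge's depth.
- hung_ledge: The other ledge, like the loose one, fixed in the upper groove on the other half of the stand. Origin and axes as those of the loose ledge.
- hung_box: Closed card box, 55 x 86 x 88 mm, loose, standing on the other ledge; to be left alone. Origin: centre of its underside.
- card_holder: Small oak holder with cards, 40 x 98 x 64 mm, loose, behind the loose ledge; to be left alone. Origin: centre of its underside. Behind it stands the fixed till: its screen fills the space beyond 0.65 m ahead of the robot, 65 mm to the right to 310 mm to the left of its middle line, 150 to 380 mm up.
- choc_bar_1: Wrapped bar of chocolate lying flat, 158 x 78 x 10 mm, in front of the stand; to be left alone. Origin: centre of its underside.
- choc_bar_2: Second wrapped bar, 158 x 78 x 10 mm, lying on the first; to be left alone. Origin: centre of its underside.

How it is judged:
By the outcome, as a careful person would: the job done as asked, in the order asked, and still so for the second after the job is handed in, with the robot touching nothing.
It also fails if it takes over 72 s, if anything falls off the work surface, if the arm or the gripper's body presses on something with over 40 N, if the wrist force passes 120 N, or if a joint passes its speed limit or range.

## Working session

There is one attempt and no reset: what is moved stays moved. The work goes in short steps, each a Python script; the robot and the scene stay as the last script left them, time stands still between calls to the robot, and variables do not carry over. Pictures are saved under pics/ and viewed, at most 10 in all, crops included, and the job is handed in when it is done.

```bash
ls; mkdir -p pics; cat > h.py <<'E'
import numpy as np, cv2
from workcell import env, optics, sign_off
from scipy.spatial.transform import Rotation as R
def cloud(c):
    z=c["z_map"]; h,w=z.shape; f=h/2/np.tan(np.radians(c["vertical_fov"])/2)
    v,u=np.mgrid[:h,:w]; P=np.stack([(u-c["cx"])/f*z,(v-c["cy"])/f*z,z],-1)
    T=np.linalg.inv(c["camera_from_world"]); W=P@T[:3,:3].T+T[:3,3]; W[z==0]=np.nan
    return W
def q(M): 
    x=R.from_matrix(M).as_quat(); return [float(x[3]),*map(float,x[:3])]
E
python3 - <<'E'
from h import *
a=[]
for n in("scene","top"):
    c=optics.camera(n); np.savez("/tmp/"+n,**{k:v for k,v in c.items()}); cv2.imwrite(f"pics/{n}0.png",cv2.resize(c["frame"],(800,600),interpolation=cv2.INTER_CUBIC))
    T=np.linalg.inv(c["camera_from_world"]); print(n,T.round(3),c["vertical_fov"])
print(env.read_state())
E
```

```text
pics
scene [[ 0.441 -0.4    0.803 -0.714]
 [-0.897 -0.18   0.403 -0.606]
 [-0.017 -0.899 -0.438  0.798]
 [ 0.     0.     0.     1.   ]] 46.01298052723155
top [[-0.023 -0.982  0.189  0.235]
 [-1.     0.026  0.012  0.043]
 [-0.017 -0.189 -0.982  1.57 ]
 [ 0.     0.     0.     1.   ]] 48.957071066292514
{'time': 0.1, 'joint_positions': array([-1.32490859e+00,  2.64664307e-01,  1.60524585e+00, -1.63496392e-05,
        1.27370507e+00, -3.68959467e-02]), 'joint_vel': array([ 0.00122678, -0.00065255, -0.00100301, -0.00173489, -0.00121803,
        0.00040893]), 'joint_torque': array([ 2.15883051e-04, -5.03618968e+01, -3.58069360e+01,  7.30970129e-02,
        2.32331408e-02, -5.14632347e-05]), 'position': array([ 0.1881826 , -0.64756114,  0.23751707]), 'orientation': array([-1.00495210e-03,  9.90019970e-01,  1.40923509e-01, -1.13254407e-04]), 'contact_force': array([ 0.00051125,  0.18159343, -0.49117566]), 'ft_torque': array([ 0.00200909, -0.06745711,  0.02041129]), 'grip_force': 0.0, 'opening': 0.08774061838863635}
```

View pics/scene0.png

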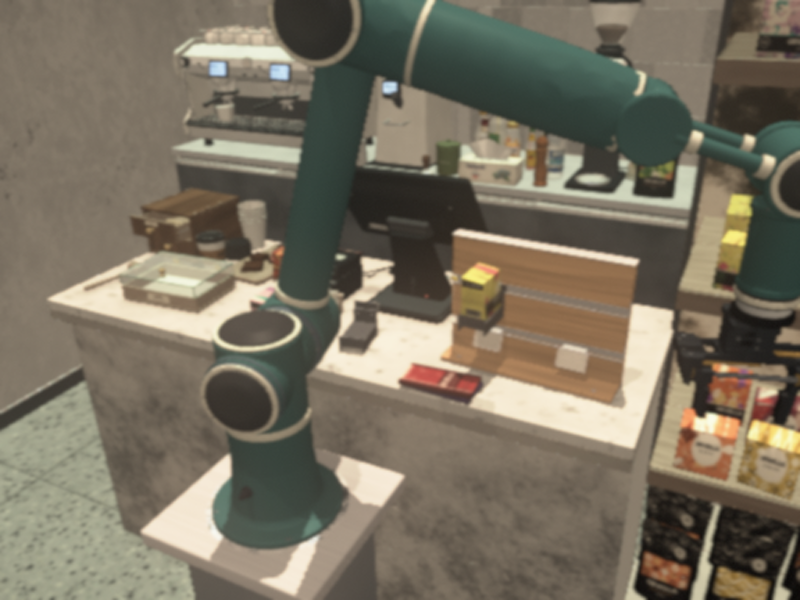

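View pics/top0.png

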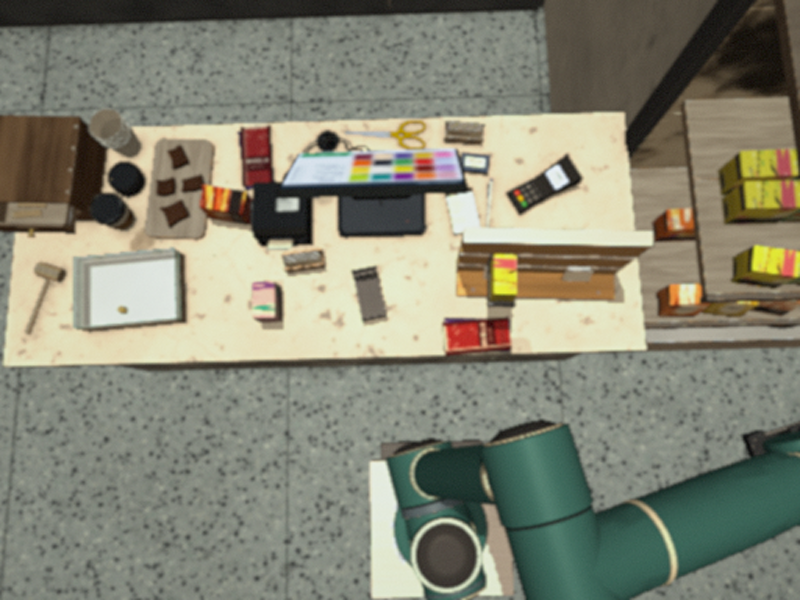

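The top view shows the loose ledge at about (369,293), its back towards the till. The chocolate box is at (265,300), the card holder at (303,262) and the bars at (478,335). The stand is on the right, with its empty ticket on the right half at about (578,272). Next I measure these.

```bash
python3 - <<'E'
from h import *
t=dict(np.load("/tmp/top.npz")); s=dict(np.load("/tmp/scene.npz"))
W=cloud(t); S=cloud(s)
def box(n,u0,u1,v0,v1,zl,zh,extra=None):
    m=np.zeros(W.shape[:2],bool); m[v0:v1,u0:u1]=1
    m&=(W[...,2]>zl)&(W[...,2]<zh)
    if extra is not None: m&=extra
    P=W[m]; r=cv2.minAreaRect((P[:,:2]*1000).astype(np.float32)); 
    print(n,m.sum(),np.round(r[0],1),np.round(r[1],1),round(r[2],1),"z med",np.median(P[:,2]).round(4)); return P
print("counter z",np.nanmedian(W[200:215,190:215,2]))
L=box("ledge deck",222,250,166,210,.02,.045)
L2=box("ledge tall",222,250,160,210,.05,.09)
b=box("box",155,185,172,212,.07,.09); box("holder",178,212,152,182,.04,.075)
box("bars",280,330,198,230,.006,.03)
box("hungbox",310,335,155,200,.2,.32)
box("panel top",285,425,140,165,.265,.29)
# panel face from scene
sel=np.zeros(S.shape[:2],bool); sel[150:250,285:410]=1
g=s["frame"].astype(int); wood=(g[...,2]-g[...,0]>40)
P=S[sel&wood&(S[...,2]>.1)&(S[...,2]<.265)]; 
P=P[np.isfinite(P).all(1)]
c=np.median(P,0)
for _ in range(6):
    d=P-c; n=np.linalg.svd(d-d.mean(0),full_matrices=0)[2][2]; c=P.mean(0); P=P[np.abs((P-c)@n)<.006]
print("face",c.round(4),n.round(4),len(P))
# ticket
hsv=cv2.cvtColor(s["frame"],cv2.COLOR_BGR2HSV)
m=((hsv[...,1]<45)&(hsv[...,2]>150)).astype(np.uint8); k,lab,st,ce=cv2.connectedComponentsWithStats(m)
for i in range(1,k):
    if 20<st[i,4]<800 and 290<ce[i][0]<410 and 180<ce[i][1]<245:
        Q=S[lab==i]; print("tick",ce[i].round(1),st[i],np.nanmedian(Q,0).round(4),np.nanmin(Q,0).round(3),np.nanmax(Q,0).round(3))
E
```

```text
counter z 4.276241209466569e-06
ledge deck 445 [529.3 149.4] [103.7  59.8] 10.2 z med 0.0301
ledge tall 83 [584.5 158.7] [14.9 58.1] 10.9 z med 0.0611
box 331 [521.6 392.7] [85.9 51. ] 1.3 z med 0.0778
holder 277 [639.8 311.1] [71.7 98.4] 6.7 z med 0.058
bars 978 [443.5 -98.6] [109. 177.] 0.5 z med 0.0206
hungbox 579 [ 540.3 -142.4] [86.5 99. ] 87.2 z med 0.2258
panel top 1263 [ 596.9 -250.3] [380.7  35.1] 87.2 z med 0.2787
face [ 0.576  -0.3524  0.1865] [-0.9998  0.0121  0.0153] 1529
tick [367.  222.4] [361 221  14   4  24] [ 0.5786 -0.3377  0.0723] [ 0.57  -0.362  0.069] [ 0.592 -0.319  0.075]
```

```bash
cat >> h.py <<'E'
def tool(yaw,b):
    "tool z points forward (yaw) and b deg below level; tool y = -lateral"
    b=np.radians(b); M=np.array([[np.sin(b),0,np.cos(b)],[0,-1,0],[np.cos(b),0,-np.sin(b)]]).T.copy()
    M=np.column_stack([[np.sin(b),0,np.cos(b)],[0,-1,0],[np.cos(b),0,-np.sin(b)]])
    return R.from_euler("z",yaw).as_matrix()@M
def wcloud(c):
    z=c["z_map"]; h,w=z.shape; f=h/2/np.tan(np.radians(c["vertical_fov"])/2)
    v,u=np.mgrid[:h,:w]; x=u-c["cx"]; y=v-c["cy"]; r=np.hypot(x,y)+1e-9; th=r/f
    t=np.where(th<1.4,np.tan(th),np.nan)*z; P=np.stack([x/r*t,y/r*t,z],-1)
    T=np.linalg.inv(c["camera_from_world"]); W=P@T[:3,:3].T+T[:3,3]; W[z==0]=np.nan
    return W
E
python3 - <<'E'
from h import *
yaw=-.049
for p in [(.40,-.34,.26),(.42,-.34,.22)]:
  for b in (20,30,45,60,90): print(p,b,env.solve_ik(p,q(tool(yaw,b))))
for b in (40,45,50,60): print("pick",b,env.solve_ik((.52,.147,.015),q(tool(.175,b))))
env.reach((.40,-.34,.26),q(tool(yaw,45)))
c=optics.camera("wrist"); np.savez("/tmp/w1",**c); cv2.imwrite("pics/w1.png",c["frame"]); print(c["vertical_fov"],np.linalg.inv(c["camera_from_world"]).round(3)); s=env.read_state(); print(s["time"],s["position"],s["contact_force"])
E
```

```text
(0.4, -0.34, 0.26) 20 [-1.4017079  -0.16954261  2.47379712  1.44291504  1.18100165 -0.66957768]
(0.4, -0.34, 0.26) 30 [-1.32976756 -0.25143767  2.41519333  1.2494509   1.06466677 -0.43096049]
(0.4, -0.34, 0.26) 45 [-1.18627434 -0.29336217  2.30197506  0.89498658  0.96574444 -0.03741964]
(0.4, -0.34, 0.26) 60 [-1.02605751 -0.25593938  2.17104393  0.52181501  0.98166706  0.35282739]
(0.4, -0.34, 0.26) 90 [-0.75194259 -0.03473589  1.89547588  0.          1.28085267  0.86785374]
(0.42, -0.34, 0.22) 20 [-1.34333837 -0.06638095  2.48715812  1.53426371  1.13047433 -0.79275438]
(0.42, -0.34, 0.22) 30 [-1.27383078 -0.16319678  2.43638634  1.33944357  0.99180045 -0.53963098]
(0.42, -0.34, 0.22) 45 [-1.1365138  -0.22163386  2.32905493  0.95852526  0.87121415 -0.10357104]
(0.42, -0.34, 0.22) 60 [-0.98474005 -0.19337614  2.19858514  0.54714629  0.88466058  0.3366707 ]
(0.42, -0.34, 0.22) 90 [-0.72661706  0.02224799  1.9135234   0.          1.20582125  0.89317926]
pick 40 None
pick 45 None
pick 50 [ 0.26634676  0.06598832  2.53790683  3.49809526  0.16880957 -1.85258585]
pick 60 [ 0.25439389  0.06098338  2.43522722 -0.31249574  0.12934806  1.94963951]
65.70646984690485 [[-0.049 -0.872  0.487  0.346]
 [-0.999  0.042 -0.025 -0.338]
 [ 0.001 -0.488 -0.873  0.415]
 [ 0.     0.     0.     1.   ]]
1.525 [ 0.40016653 -0.34116752  0.26076863] [0.08542931 0.56948353 0.65664955]
```

View pics/w1.png

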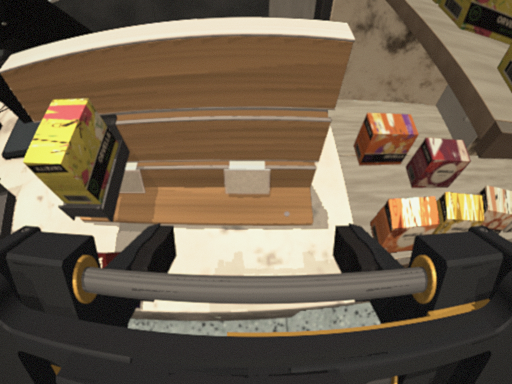

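The wrist picture shows the empty ticket at (247,178). The groove edges are clear at about rows 110–120 and the panel's right end at column 330. Next I measure the stand and check which grasp tilts the arm can reach.

```bash
python3 - <<'E'
from h import *
c=dict(np.load("/tmp/w1.npz")); W=wcloud(c); g=c["frame"].astype(int)
hsv=cv2.cvtColor(c["frame"],cv2.COLOR_BGR2HSV)
sel=np.zeros(W.shape[:2],bool); sel[60:190,135:330]=1
z=W[...,2]; wood=sel&(hsv[...,1]>70)&(((z>.095)&(z<.155))|((z>.195)&(z<.262)))
P=W[wood]; P=P[np.abs(P[:,0]-.577)<.03]
for _ in range(8):
    n=np.linalg.svd(P-P.mean(0),full_matrices=0)[2][2]; n*=-np.sign(n[0]); ce=P.mean(0); P=P[np.abs((P-ce)@n)<.003]
print("face",ce.round(4),n.round(4),len(P))
A=np.c_[P[:,1],np.ones(len(P))]; k=np.linalg.lstsq(A,P[:,0],rcond=None)[0]; print("x=",k,"yaw",-np.arctan(k[0]))
# panel top in this view
m=(z>.272)&(z<.287)&(W[...,0]<.64)&(W[...,0]>.55); T=W[m]; r=cv2.minAreaRect((T[:,:2]*1000).astype(np.float32)); print("top",r,np.median(T[:,2]), T[:,1].min(),T[:,1].max())
# ticket
box=np.zeros_like(sel); box[155:200,215:280]=1
m=(box&(hsv[...,1]<50)&(hsv[...,2]>110)&(W[...,0]<.60)&(z>.03)&(z<.11)).astype(np.uint8); kk,lab,st,cc=cv2.connectedComponentsWithStats(m)
for i in range(1,kk):
    if st[i,4]>30: Q=W[lab==i]; print(st[i],Q.mean(0).round(4),np.percentile(Q,1,0).round(4),np.percentile(Q,99,0).round(4))
# heights along column through the ticket-free wall
for u in (200,290):
    print(u,[(v,*W[v,u].round(3)) for v in range(100,172,3)])
for b in (55,60,65,70):
  for zz in (.008,.08,.16): print(b,zz,env.solve_ik((.516,.147,zz),q(tool(.17,b))))
E
```

```text
face [ 0.5781 -0.3228  0.1857] [-9.986e-01  5.250e-02 -3.000e-04] 14043
x= [0.05261649 0.59504736] yaw -0.05256801232303773
top ((593.6165771484375, -293.41058349609375), (89.74783325195312, 471.1771240234375), 0.32680508494377136) 0.28029670347085117 -0.5289047255875884 -0.0576843509198553
[225 161  45  10 351] [ 0.5775 -0.3393  0.0737] [ 0.5692 -0.3681  0.0693] [ 0.5861 -0.3129  0.0752]
200 [(100, np.float64(0.58), np.float64(-0.292), np.float64(0.199)), (103, np.float64(0.579), np.float64(-0.292), np.float64(0.195)), (106, np.float64(0.58), np.float64(-0.291), np.float64(0.19)), (109, np.float64(0.602), np.float64(-0.286), np.float64(0.163)), (112, np.float64(0.598), np.float64(-0.286), np.float64(0.162)), (115, np.float64(0.595), np.float64(-0.286), np.float64(0.161)), (118, np.float64(0.58), np.float64(-0.288), np.float64(0.17)), (121, np.float64(0.58), np.float64(-0.287), np.float64(0.165)), (124, np.float64(0.58), np.float64(-0.287), np.float64(0.161)), (127, np.float64(0.58), np.float64(-0.286), np.float64(0.155)), (130, np.float64(0.58), np.float64(-0.285), np.float64(0.15))
[... 2681 characters left out ...]
52419 -0.40777006  0.11286818  2.05376358]
60 0.08 [ 0.25944802 -0.09054683  2.41146026 -0.15072019  0.30203614  1.79230581]
60 0.16 [ 0.25944802 -0.22808966  2.34622056 -0.09271729  0.50341263  1.72958126]
65 0.008 [ 0.25346516  0.08540381  2.38867987 -0.15182412  0.23511852  1.79418107]
65 0.08 [ 0.25346516 -0.06185905  2.3527298  -0.08707567  0.41712799  1.72611528]
65 0.16 [ 0.25346516 -0.1872711   2.28604795 -0.06165568  0.6087096   1.69707525]
70 0.008 [ 0.24802567  0.10858367  2.33047244 -0.07668824  0.35540802  1.7160465 ]
70 0.08 [ 0.24802567 -0.02643215  2.29270481 -0.05295474  0.52784247  1.68989208]
70 0.16 [ 0.24802567 -0.14204232  2.22539965 -0.04088362  0.71056094  1.67513084]
```

```bash
cat > plan.py <<'E'
# planar insertion path of the lip: (px,pz,a) of ledge point (0,57) relative to groove point, mm / deg, max clearance
import numpy as np
from scipy.ndimage import distance_transform_edt as edt
from scipy.sparse import coo_matrix
from scipy.sparse.csgraph import dijkstra
r=.25; xs=np.arange(-90,40,r); zs=np.arange(-110,70,r); X,Z=np.meshgrid(xs,zs,indexing="ij")
solid=(X>0)&~((Z>0)&(Z<16))&~((X>4)&(X<22)&(Z>-8)&(Z<30)); solid|=X>22
D=edt(~solid)*r
def seg(a,b): n=int(np.hypot(*np.subtract(b,a))/.5)+2; return np.linspace(a,b,n)
V=[(0,-57),(0,0),(10,0),(10,20),(7,20),(7,3),(-3,3),(-3,-57)]
B=np.vstack([seg(V[i],V[i-1]) for i in range(len(V))])
A=np.arange(0,47,2.); PX=np.arange(-30,4.1,.5); PZ=np.arange(-16,16.1,.5)
C=np.zeros((len(A),len(PX),len(PZ)))
for i,a in enumerate(np.radians(A)):
    bx=B[:,0]*np.cos(a)+B[:,1]*np.sin(a); bz=-B[:,0]*np.sin(a)+B[:,1]*np.cos(a)
    for j,p in enumerate(PX):
        ix=((bx+p+90)/r).astype(int)[:,None]; iz=((bz[:,None]+PZ+110)/r).astype(int); C[i,j]=D[ix,iz].min(0)
idx=np.arange(C.size).reshape(C.shape); R_,K,Wt=[],[],[]
for d in [(1,0,0),(0,1,0),(0,0,1),(0,1,1),(0,1,-1),(1,1,0),(1,-1,0),(1,0,1),(1,0,-1),(1,1,1),(1,1,-1),(1,-1,1),(1,-1,-1)]:
    sl=lambda s:tuple(slice(max(0,-k*s),n-max(0,k*s)) for k,n in zip(d,C.shape))
    i,j=idx[sl(1)].ravel(),idx[sl(-1)].ravel(); c=np.minimum(C.ravel()[i],C.ravel()[j]); ok=c>.3
    R_+=[i[ok]];K+=[j[ok]];Wt+=[(abs(d[0])*1.0+np.hypot(d[1],d[2])*.5)/c[ok]**2]
G=coo_matrix((np.hstack(Wt),(np.hstack(R_),np.hstack(K))),C.shape and (C.size,C.size)).tocsr()
s=idx[np.abs(A-44).argmin(),0,np.abs(PZ+6).argmin()]; g=idx[0,np.abs(PX+1).argmin(),np.abs(PZ-.5).argmin()]
d,p=dijkstra(G,False,s,True); path=[g]
while path[-1]!=s: path.append(p[path[-1]])
path=np.array([(PX[j],PZ[k],A[i],C[i,j,k]) for i,j,k in zip(*np.unravel_index(path[::-1],C.shape))])
print(path[:,3].min(),path[:,3].argmin(),len(path)); print(path[::3]); np.save("path.npy",path)
E
python3 plan.py
python3 - <<'E'
from h import *
env.reach((.40,-.10,.34),q(tool(0,63))); env.reach((.46,.137,.20),q(tool(.17,63)))
c=optics.camera("wrist"); np.savez("/tmp/w2",**c); cv2.imwrite("pics/w2.png",c["frame"])
W=wcloud(c); z=W[...,2]; near=(abs(W[...,0]-.54)<.09)&(abs(W[...,1]-.15)<.07)
hsv=cv2.cvtColor(c["frame"],cv2.COLOR_BGR2HSV); dark=hsv[...,2]<110
for n,l,h in (("deck",.026,.034),("tall",.05,.085),("all",.02,.09)):
    P=W[near&dark&(z>l)&(z<h)]; r=cv2.minAreaRect((P[:,:2]*1000).astype(np.float32)); print(n,len(P),r,np.median(P[:,2]),P[:,2].max())
print(env.read_state()["time"])
E
```

```text
0.5 87 88
[[-30.          -6.          44.           9.33407735]
 [-30.          -4.5         44.           9.65012953]
 [-30.          -3.          44.          10.17963654]
 [-30.          -1.5         44.          10.89151046]
 [-28.5          0.          44.          10.61249264]
 [-27.5          1.          46.           9.92471662]
 [-26.           1.5         46.           9.03119593]
 [-24.5          1.5         46.           7.97260936]
 [-23.           1.5         46.           7.07548585]
 [-21.5          1.5         46.           6.17454452]
 [-20.           2.          46.           5.39675829]
 [-18.5          2.5         46.           4.75      ]
 [-17.           3.          46.           4.06970515]
 [-15.5          3.5         46.           3.36340601]
 [-14.           4.5         46.           2.92617498]
 [-12.5          5.5         46.           2.79508497]
 [-11.           7.          46.           2.82842712]
 [ -9.5          8.5         46.           2.85043856]
 [ -8.          10.          46.           3.01039864]
 [ -6.5         10.5         46.           3.
[... 314 characters left out ...]
14.           3.53553391]
 [ -2.           4.          10.           2.75      ]
 [ -2.           3.5          6.           2.25      ]
 [ -1.5          2.           2.           1.75      ]
 [ -1.           0.5          0.           0.5       ]]
deck 4094 ((529.879150390625, 150.51968383789062), (101.49967193603516, 58.40374755859375), 10.80412483215332) 0.0315017825890882 0.03390856369416506
tall 1084 ((584.5303955078125, 161.0363311767578), (13.478236198425293, 58.47519302368164), 9.86518669128418) 0.061996595949732586 0.07982457692025147
all 5623 ((535.37890625, 152.12953186035156), (113.2713623046875, 58.71994400024414), 10.16304874420166) 0.031843882420645675 0.07982457692025147
3.6583
```

View pics/w2.png

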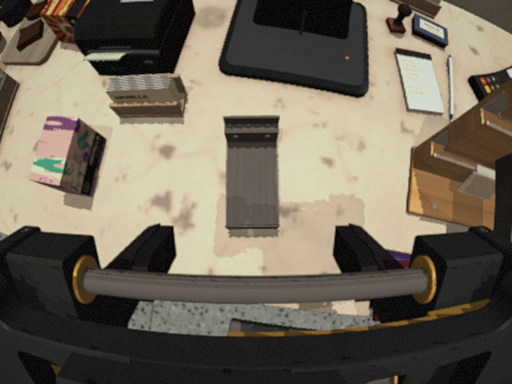

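The picture shows the ledge standing at (252,172) with its lip edge at the back (row 122), clear of the card holder at (147,95). The measured length and width agree with the sizes given, so I'll grasp it.

```bash
cat >> h.py <<'E'
BL=63  # tool tilt in the ledge frame, deg
GL=np.array([-.075,0,.024])  # grasp point in ledge frame
TL=GL+.019*np.array([np.cos(np.radians(BL)),0,-np.sin(np.radians(BL))])  # TCP in ledge frame
E
python3 - <<'E'
from h import *
yaw=np.radians(10.2); O=np.array([.5817,.1596,0]); Q=q(tool(yaw,BL)); p=O+R.from_euler("z",yaw).as_matrix()@TL
up=p+[0,0,.08]; print(p)
env.reach(up,Q); env.move_l(p,None,.08); print(env.read_state()["contact_force"])
env.command_gripper(.05,8); env.command_gripper(.05,55); s=env.read_state(); print(s["opening"],s["grip_force"],s["contact_force"],s["position"])
env.move_l(p+[0,0,.10],None,.1); s=env.read_state(); print(s["opening"],s["grip_force"],s["contact_force"],s["time"])
env.reach((.40,0.08,.33),q(tool(0,BL)))
c=optics.camera("wrist"); np.savez("/tmp/w3",**c); cv2.imwrite("pics/w3.png",c["frame"]); s=env.read_state()
print(s["position"],s["orientation"],s["time"])
W=wcloud(c); q0=s["orientation"]; Mt=R.from_quat([*q0[1:],q0[0]]).as_matrix()
T=(W-s["position"])@Mt   # tool frame
ML=tool(0,BL); L=T@ML.T+TL  # nominal ledge frame
near=(L[...,0]>-.12)&(L[...,0]<.03)&(abs(L[...,1])<.04)&(L[...,2]>.015)&(L[...,2]<.1)
P=L[near]; np.save("/tmp/L",P)
for n,m in (("deck",(P[:,0]>-.09)&(P[:,0]<-.02)&(P[:,2]<.045)),("tall",P[:,2]>.06)):
    Qp=P[m]; print(n,len(Qp),np.percentile(Qp,[2,50,98],0).round(4).tolist())
d=P[(P[:,0]>-.09)&(P[:,0]<-.02)&(P[:,2]<.045)]; print("pitch slope",np.polyfit(d[:,0],d[:,2],1),"ledge max x",np.percentile(P[:,0],99.5),"max z",P[:,2].max())
E
```

```text
[0.51637482 0.14784615 0.00707088]
[ 0.812187    0.60076747 -0.23171687]
0.05912912733309166 54.99827301129699 [-2.53959363 -1.1902958   5.67867096] [0.51656966 0.14787673 0.00734352]
0.059463085017329165 54.99854374676943 [ 0.92368795  0.7919131  -2.04998098] 7.2833
[0.3996991  0.08002878 0.32765659] [2.77771678e-04 9.72778218e-01 1.89129623e-04 2.31737836e-01] 8.35
deck 17526 [[-0.0815, -0.035, 0.0268], [-0.0557, 0.0006, 0.0318], [-0.0216, 0.0351, 0.039]]
tall 20540 [[-0.0962, -0.0379, 0.061], [-0.0789, 0.0001, 0.0905], [0.0085, 0.0383, 0.0989]]
pitch slope [-0.01195704  0.03120161] ledge max x 0.008977408418341633 max z 0.0999993990640189
```

View pics/w3.png

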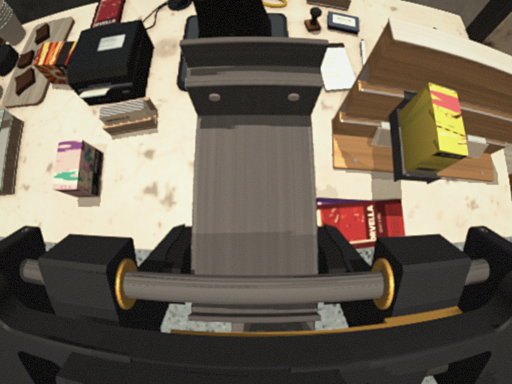

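The ledge is held squarely between the fingers (columns 195–315), its lip at row 45. I'll check the lip position in the hand.

```bash
python3 - <<'E'
import numpy as np
P=np.load("/tmp/L.npy"); P=P[abs(P[:,1])<.025]
f=lambda m,n:print(n,m.sum(),np.percentile(P[m],[2,50,98],0).round(4).tolist())
x,z=P[:,0],P[:,2]
f((x>-.012)&(x<.005)&(z>.036)&(z<.053),"plate front (x=-3)")
f((x>-.012)&(z>.062)&(z<.074),"lip front (x=7)")
f((x>0)&(z>.074)&(z<.09),"lip top z=77")
d=(x>-.075)&(x<-.01)&(z<.036)&(z>.026); print("deck fit",np.polyfit(x[d],z[d],1),np.median(z[d]))
E
```

```text
plate front (x=-3) 1685 [[-0.0035, -0.0241, 0.0364], [-0.0027, 0.0001, 0.0451], [-0.002, 0.0239, 0.0527]]
lip front (x=7) 2654 [[-0.0022, -0.0239, 0.062], [0.0072, 0.0002, 0.0663], [0.0082, 0.0239, 0.0737]]
lip top z=77 1492 [[0.0065, -0.0239, 0.0742], [0.0077, 0.0002, 0.0778], [0.0099, 0.0239, 0.0796]]
deck fit [0.00013471 0.03178946] 0.03178553937090118
```

```bash
cat >> h.py <<'E'
YS=-.0526; GP=np.array([.5771,-.3409,.168]); RS=R.from_euler("z",YS).as_matrix()
def hang(px,pz,a,dy=0):
    "TCP pose for the ledge's neck corner at (px,pz) mm from the groove point, front raised a deg"
    Ra=R.from_euler("y",np.radians(a)).as_matrix()
    return GP+RS@(np.array([px,dy,pz])/1000+Ra@(TL-[0,0,.057])), q(tool(YS,BL+a))
E
python3 - <<'E'
from h import *
pa=np.load("path.npy"); wp=[tuple(r[:3]) for r in pa[::3]]
bad=[w for w in [(-80,20,44)]+wp if env.solve_ik(*hang(*w)) is None]; print("bad",bad, hang(-80,20,44))
assert not bad
env.reach((.40,-.10,.37),q(tool(0,BL)))
env.reach((.39,-.34,.34),q(tool(YS,BL+20)))
env.reach(*hang(-80,20,44))
env.move_l(*hang(-30,-1.5,44),.1)
s=env.read_state(); print(s["time"],s["contact_force"],s["opening"],s["position"]-hang(-30,-1.5,44)[0])
c=optics.camera("scene"); cv2.imwrite("pics/s4.png",cv2.resize(c["frame"][110:290,260:460],(800,720))[:600])
E
```

```text
bad [] (array([ 0.41489538, -0.33236016,  0.19819137]), [-0.003886939383695913, 0.9886738368860254, -0.026008118705178537, -0.1477582949303007])
11.475 [ 0.04347286  0.65499834 -2.03527982] 0.05972784449435586 [-0.00021336 -0.00019517  0.0002899 ]
```

View pics/s4.png

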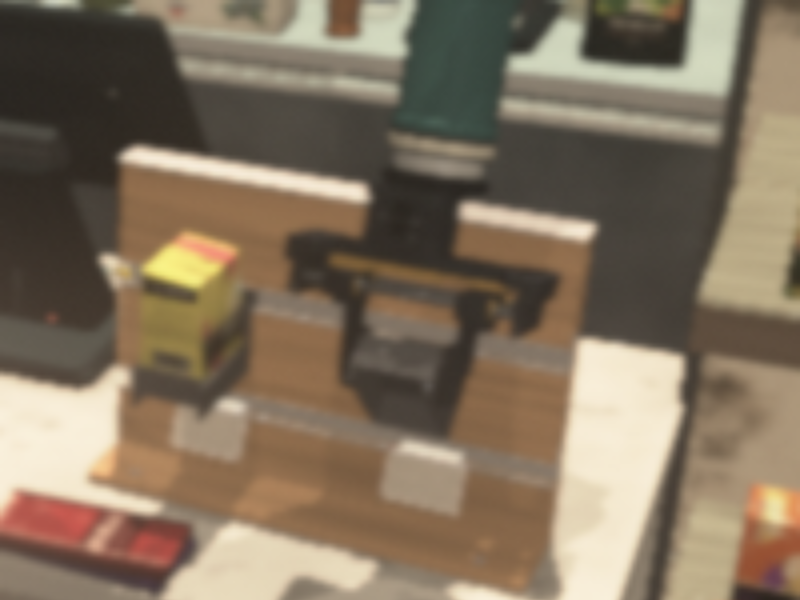

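The tilted ledge is in front of the upper groove at (400,370), in line above the empty ticket at (425,475). I'll insert it now, watching the wrist force.

```bash
python3 - <<'E'
from h import *
pa=np.load("path.npy"); wp=[tuple(r[:3]) for r in pa[9::4]]
if wp[-1]!=tuple(pa[-1,:3]): wp.append(tuple(pa[-1,:3]))
f0=env.read_state()["contact_force"]; h=[]
for w in wp:
    env.move_l(*hang(*w),.04); s=env.read_state(); df=s["contact_force"]-f0; h.append((*w,*df.round(1)))
    if np.linalg.norm(df)>12: print("STOP"); break
for r in h: print(*r)
print(s["time"],s["opening"],s["position"]-hang(*w)[0])
E
```

```text
-30.0 -1.5 44.0 -0.1 -0.8 -0.2
-28.0 0.5 44.0 0.2 0.5 -0.0
-26.5 1.5 46.0 -0.2 -0.1 0.3
-24.5 1.5 46.0 -0.6 0.1 0.3
-22.5 1.5 46.0 0.1 0.5 -0.9
-20.5 2.0 46.0 0.3 -0.5 0.2
-18.5 2.5 46.0 0.2 0.2 -0.4
-16.5 3.5 46.0 0.7 0.2 -0.1
-14.5 4.0 46.0 0.3 0.4 0.7
-12.5 5.5 46.0 -0.1 0.7 -0.7
-10.5 7.5 46.0 0.2 0.2 0.1
-8.5 9.5 46.0 -0.5 0.9 -0.1
-6.5 10.5 46.0 -0.5 0.2 -0.3
-4.5 11.0 42.0 0.1 -0.1 -0.3
-3.5 10.0 34.0 1.0 -0.8 0.7
-2.0 8.5 26.0 -0.9 0.4 0.0
-2.0 6.5 18.0 0.6 -0.2 -0.3
-2.0 4.5 10.0 0.2 -0.1 -0.5
-2.0 3.5 6.0 0.3 0.7 0.3
-1.5 1.5 0.0 -0.4 -0.3 0.2
-1.0 0.5 0.0 -2.5 -0.2 1.8
17.975 0.0596506925582391 [ 0.00065652 -0.00051257  0.00085265]
```

```bash
python3 - <<'E'
from h import *
f0=env.read_state()["contact_force"]
env.move_l(*hang(-2,-.5,-1),.03); print(env.read_state()["contact_force"])
env.command_gripper(.059,4); env.pause(.2); print(env.read_state()["contact_force"])
env.command_gripper(.086); s=env.read_state(); print(s["contact_force"],s["opening"])
p=s["position"]; Q=s["orientation"]; z=R.from_quat([*Q[1:],Q[0]]).as_matrix()[:,2]
env.move_l(p-.10*z,None,.12); s=env.read_state()
p2=s["position"]; env.reach((.38,-.325,.30),q(tool(YS,50)))
c=optics.camera("wrist"); np.savez("/tmp/w5",**c); cv2.imwrite("pics/w5.png",c["frame"]); print(env.read_state()["time"])
W=wcloud(c); L=(W-GP+[0,0,.057])@RS   # home ledge frame
m=(L[...,0]>-.12)&(L[...,0]<-.001)&(abs(L[...,1])<.045)&(L[...,2]>.015)&(L[...,2]<.08); P=L[m]; x,z=P[:,0],P[:,2]
d=(x>-.09)&(x<-.012)&(z<.04)&(z>.02); k=np.polyfit(x[d],z[d],1); print("deck z",k,"droop deg",np.degrees(np.arctan(k[0])),"at -52:",np.polyval(k,-.052),"y",np.percentile(P[d,1],[.5,99.5]),"x min",np.percentile(x[z<.045],.5))
pl=(z>.042)&(z<.056); print("plate",pl.sum(),np.median(P[pl],0))
r=cv2.minAreaRect((P[d][:,:2]*1000).astype(np.float32)); print(r)
E
```

```text
[-0.35798682  0.68329814 -0.4591432 ]
[-0.08034897 -0.20447338 -0.00855394]
[0.53488064 0.10040797 0.31471995] 0.0861621527468796
20.8083
deck z [0.03670442 0.03133465] droop deg 2.102064484860955 at -52: 0.029426020992992113 y [-0.02864306  0.02996631] x min -0.1053457185198252
plate 303 [-0.00512722  0.00056277  0.04943499]
((-50.96746826171875, 0.5095958709716797), (77.87847137451172, 59.49938201904297), 0.2257845252752304)
```

View pics/w5.png

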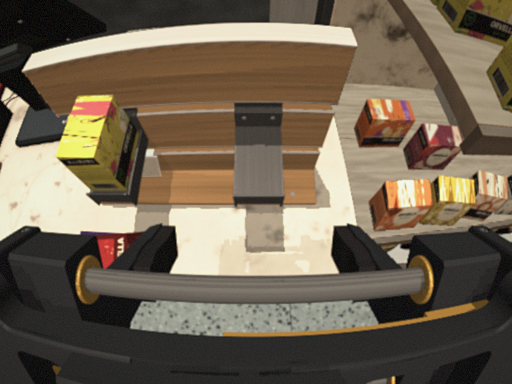

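The ledge hangs over its ticket at (258,150), drooping 2.1° (within the 3° allowed), and is centred to about 0.5 mm. Next comes the box.

```bash
python3 - <<'E'
from h import *
env.reach((.39,-.12,.34),q(tool(0,70))); env.reach((.42,.20,.33),q(tool(0,80))); env.reach((.46,.385,.24),q(tool(0,80)))
c=optics.camera("wrist"); np.savez("/tmp/w6",**c); cv2.imwrite("pics/w6.png",c["frame"]); s=env.read_state(); print(s["time"],s["position"])
W=wcloud(c); z=W[...,2]; m=(abs(W[...,0]-.52)<.08)&(abs(W[...,1]-.393)<.08)&(z>.076)&(z<.088)
P=W[m]; r=cv2.minAreaRect((P[:,:2]*1000).astype(np.float32)); print(m.sum(),r,np.median(P[:,2]))
mm=(abs(W[...,0]-.52)<.1)&(abs(W[...,1]-.393)<.1)&(z>.02)&(z<.088); print(cv2.minAreaRect((W[mm][:,:2]*1000).astype(np.float32)))
E
```

```text
23.7833 [0.46076447 0.38383183 0.24130895]
3700 ((523.1375122070312, 395.6124572753906), (85.64318084716797, 51.18057632446289), 2.0437533855438232) 0.07942692507288474
((560.2691040039062, 372.90093994140625), (86.72559356689453, 184.26556396484375), 58.828125)
```

View pics/w6.png

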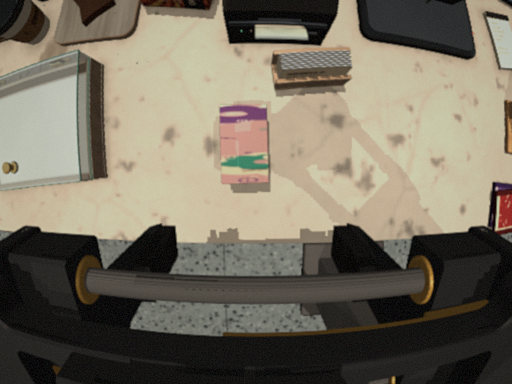

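The box top spans (220–269, 103–185) and the box is free on both sides. I'll grasp, lift and carry it.

```bash
cat >> h.py <<'E'
BB=80
TB=np.array([0,0,.050])+.019*np.array([np.cos(np.radians(BB)),0,-np.sin(np.radians(BB))])  # TCP in box frame (86 mm along x)
E
python3 - <<'E'
from h import *
yaw=np.radians(1.7); B=np.array([.523,.3945,0]); p=B+R.from_euler("z",yaw).as_matrix()@TB; Q=q(tool(yaw,BB))
env.reach(p+[0,0,.09],Q); env.move_l(p,None,.1); print(env.read_state()["contact_force"])
env.command_gripper(.045,5); env.command_gripper(.045,22); s=env.read_state(); print(s["opening"],s["grip_force"],s["contact_force"])
env.move_l(p+[0,0,.22],None,.15); s=env.read_state(); print(s["opening"],s["grip_force"],s["contact_force"],s["time"])
env.reach((.42,.20,.36),q(tool(0,BB))); env.reach((.39,-.10,.39),q(tool(0,BB))); env.reach((.42,-.33,.36),q(tool(YS,BB)))
s=env.read_state(); print(s["opening"],s["contact_force"],s["time"])
c=optics.camera("wrist"); W=wcloud(c); q0=s["orientation"]; Mt=R.from_quat([*q0[1:],q0[0]]).as_matrix()
L=((W-s["position"])@Mt)@tool(0,BB).T+TB
m=(abs(L[...,0])<.06)&(abs(L[...,1])<.026)&(abs(L[...,2]-.08)<.004); P=L[m]; print("box top in hand",np.percentile(P,[1,50,99],0).round(4)); cv2.imwrite("pics/w7.png",c["frame"])
E
```

```text
[ 0.18779941 -0.43346387  0.36547598]
0.0544774099725782 22.00000118231401 [-1.16181581 -1.51532886  3.38166507]
0.05466152381819689 21.999923300463706 [ 0.19191928 -0.27767422 -0.72091003] 27.8417
0.05492796762888914 [ 0.34921789  1.25239128 -1.35799117] 30.9
box top in hand [[-0.0235 -0.0222  0.0765]
 [ 0.0187  0.0021  0.0791]
 [ 0.0424  0.0255  0.0816]]
```

View pics/w7.png

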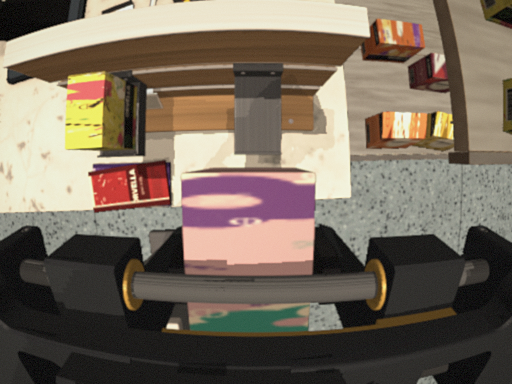

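The box is held squarely (columns 183–315), its rear edge within 1 mm of where I expect it, and the ledge beyond still hangs at (258,110). I'll lower the box onto the deck until it touches.

```bash
python3 - <<'E'
from h import *
A=-2.1; Ra=R.from_euler("y",np.radians(A)).as_matrix(); Q=q(tool(YS,BB+A))
def pl(h): return GP-[0,0,.057]+RS@(np.array([-.0538,.0005,.0285+h])+Ra@TB)
env.reach(pl(.19),Q); env.move_l(pl(.03),None,.12); env.move_l(pl(.006),None,.06); env.pause(.2)
f0=env.read_state()["contact_force"]; print("f0",f0)
for h in np.arange(.005,-.0045,-.0007):
    env.move_l(pl(h),None,.02); d=env.read_state()["contact_force"]-f0
    if d[2]>1.5 or np.linalg.norm(d)>5: break
print("h",h,d)
env.command_gripper(.0545,3); env.pause(.2); env.command_gripper(.075); s=env.read_state(); print(s["opening"],s["contact_force"],s["time"])
env.move_l(s["position"]+[-.01,0,.12],None,.1); env.reach((.38,-.325,.38),q(tool(YS,55))); env.pause(.3)
c=optics.camera("wrist"); cv2.imwrite("pics/w8.png",c["frame"]); W=wcloud(c); L=(W-GP+[0,0,.057])@RS
m=(abs(L[...,0]+.054)<.07)&(abs(L[...,1])<.05)&(L[...,2]>.095)&(L[...,2]<.12); P=L[m]; print(len(P),np.percentile(P,[.5,50,99.5],0).round(4),cv2.minAreaRect((P[:,:2]*1000).astype(np.float32)))
k=np.polyfit(P[:,0],P[:,2],1); print("top slope deg",np.degrees(k[0]),env.read_state()["time"])
E
```

```text
f0 [-0.24284533 -0.02938707 -0.38524352]
h -0.0013000000000000008 [-3.69035443  1.1737558   5.73620014]
0.0748257367938979 [ 0.319079   -0.17663446  0.57002053] 37.0833
3524 [[-0.0995 -0.0478  0.0955]
 [-0.0483  0.0024  0.1071]
 [ 0.0011  0.0476  0.1194]] ((-49.100467681884766, -0.21112442016601562), (101.6154556274414, 99.9185562133789), 0.2488613724708557)
top slope deg 1.6784961137267767 39.4917
```

View pics/w8.png

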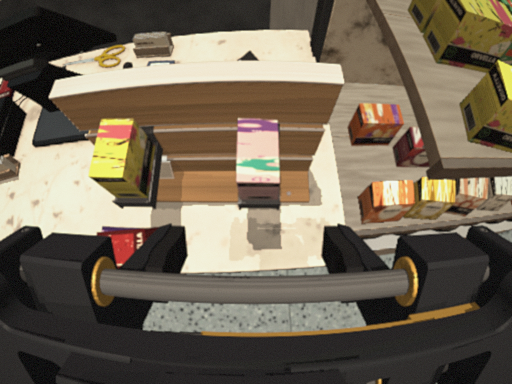

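The box stands upright on the hung ledge at (258,160). Its top is 107 mm above the ledge's origin (108 expected), nothing else has moved, and the robot is clear.

```bash
python3 -c "
from h import *
print(sign_off())"
```

```text
the job is handed in; nothing more can be done
None
```

The loose ledge hangs in the upper groove above the empty ticket with a droop of about 2°, the chocolate box stands upright on it, and the job was handed in at about 40 s of robot time.

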